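Candle a pack of quail eggs

ROBOT

A 7-joint arm with a two-finger parallel gripper is mounted at the origin on a cart in front of the work surface, level with it; the furniture and walls round the work are solid. World frame = base frame: x ahead of the robot, y to its left, z up, the work surface at z = 0. Lengths are in m, angles in rad, forces in N, time in s.
With the tool pointing down it reaches from about 0.425 to 0.95 m from the base axis. Payload 4.7 kg.
Tool frame: the origin (TCP) lies at the very end of the fingers, on their centre line; the grasp point (between the pads) lies 19 mm behind it; z points along the fingers, y is the line along which they close (so a half turn about z gives the same grasp; the last joint's range is limited). The gripper opens to 85 mm and grips with 20 to 120 N. Pads are 22 mm wide; open, the fingers measure 114 mm over their backs; the gripper's body (76 mm by 85 mm) begins 54 mm behind the grasp point. The pads swing forward as they close: fully open they stand 13 mm farther back than shut.
Start: joints at [-1.343, 0.469, -0.049, 1.532, 0.024, 1.141, -0.082], TCP at [0.171, 0.653, 0.231] pointing down, gripper open.
Joint ranges: [-2.59, 2.59], [-0.33, 1.99], [-1.39, 1.29], [0.1, 2.45], [-1.04, 4.18], [0.21, 1.99], [-2.66, 2.66]. Speed limits (rad/s): [2.57, 2.57, 3.14, 3.14, 3.14, 3.14, 3.14].

INTERFACE

Orientations are given as a unit quaternion [w, x, y, z].
In Python, from station import readout, optics, close_job gives the robot as it stands.
- The arm moves only by the tool send_rows, never from a script. Its argument "increments" is a list of rows, each a list of 7 numbers: the shift along the world's x, y, z scaled (see below), then the turn, a rotation vector about the world's x, y, z scaled (see below), then the opening, from 0 (shut) to 1 (fully open). A call has 1 to 8 rows; each row is the pose to reach, as a shift and turn from the pose commanded when the call began, turning the shorter way round; what a row does not reach only later rows make up. The controller multiplies each number of a shift by 0.6 m and each number of a turn by pi rad. A row lasts 1/12 s, in which the tool goes at most 41.7 mm and 7.16 degrees, less where a joint would pass 70% of its speed; a pose out of reach is approached as far as the arm can. A call with a number of a shift or a turn outside -1 to 1 is refused whole. A call with a gripper value outside its range is refused whole. The fingers move at their own pace and stop on an object; "grip_force" is the grip in N (left out, the last holds). Time passes only in rows, so rows that repeat a pose let the fingers close. It gives the time, the measured TCP pose, the force, the opening and the grip force at its end, in the units of the state.
- readout.sense(): the state, without advancing time (a new reading comes with each control period).
- optics.read_camera(name): name is "side" or "top" or "wrist"; returns (picture, depth): 384x512x3 uint8, red, green, blue; 384x512 float32, m along the optical axis (not along the pixel's ray), 0 where there is no reading.
- optics.camera_info(name): a dict with "fovy" (degrees; the focal length in pixels is half the picture's height over the tangent of half this angle, whatever the lens; pixels are square), "cx", "cy" (the principal point, pixels), "T" (4x4, takes a point from camera to world coordinates). Camera axes: x right, y down, z forward; pixel columns grow to the right and rows downward; lengths in m; the calibration is good to about 2 mm. A picture is of the moment at which its call begins: read the wrist's pose just before it. camera_info takes no time and is no camera call; for the wrist camera it gives the pose at the moment of the call.
- close_job(): hands the job in; it is judged then, once.
The state is a dict: "time": time; "joint_pos": joint angles; "qvel": joint speeds; "effort": joint torques, N m; "tool_pos": TCP position; "tcp_rot": TCP orientation; "contact_force": force on the tool from outside, world axes, zero at the start; "torque": the same for the moment, N m; "opening": opening from 0.0 (shut) to 1.0 (fully open); "gripper_force": force on a finger pad.
Only numpy, scipy, OpenCV 4.12 (cv2) and the standard library are available. Lean on these libraries where they do the work, as an engineer would, in place of code of your own. Each camera call takes 0.05 s, during which the arm holds its last target. There are 200 camera calls.

TASK

Switch the candling lamp on, then lift the closed five-egg pack by the rib on its lid and hold it level and steady for two seconds close in front of the lamp, one egg squarely before each of the five lenses, without touching the lamp. Then set the pack down gently, flat in the empty bay of the wooden sales tray; leave the lamp on and the other packs and things on the counter where they are.

Things in the scene. Friction and masses are not known exactly. Their poses are not given: they have to be found in the camera images.
- lamp: Candling lamp fixed to the counter: foot 105 x 150 mm, two posts, head 48 mm deep, 213 mm wide, 134 to 196 mm above the counter. Its front (own -x) has five round lenses in a level row, 34 mm apart along own y, in black rubber cups with rims 31 mm ahead of the origin; two black upright lines, 88 mm either side of the middle show where the pack's ends belong. Origin: centre of the foot's underside.
- view (a point): The marked viewing point: 75 mm ahead (own -x) of the lamp's origin axis, level with the lens row, 165 mm above the counter. It has the lamp's axes: x into the lamp, y along the row, z up. With pack5_eggs here and the pack's long side along y, the pack's side is 20 mm from the cups.
- lamp_toggle (a joint): Steel bat toggle on the top of the lamp head, near its own -y end. 0 = off, leaning 0.35 rad outward (towards the lamp's -y end); 0.7 rad = on, thrown fully over, leaning 0.35 rad towards the lamp's middle (+y). It stays where it is left; about 1 N at the tip moves it.
- toggle_tip (a point): Tip of the toggle's bat, which is 34 mm long and 10 mm thick at the tip; it moves with the toggle.
- toggle_pivot (a point): Pivot of the toggle, fixed to the lamp (its axes are the lamp's): 80 mm to the -y side of the middle, 201 mm above the counter. A round steel nut of 8.5 mm radius about it reaches 3 mm above it; the flat switch plate is 2 mm and the top of the head 5 mm below it.
- pack5: The pack to candle: closed quail-egg pack, five eggs in a row 34 mm apart, brown pulp base, clear cover, 180 mm long (own y), 48 mm wide (own x), 38 mm high, about 0.18 kg, loose on the counter, with a white carrying rib on the lid. Origin: centre of the underside; z up. The two ends are alike.
- pack5_eggs (a point): Middle of the row of eggs in pack5, 18.5 mm above its underside; it has the pack's axes.
- pack5_rib (a point): Middle of pack5's white carrying rib, which stands on the lid along y: 10 mm thick (x), 64 mm long (y), from the lid (38 mm above the underside) to 63 mm. This point is 50.5 mm above the underside.
- pack4: A shorter pack of the same make with four eggs, 146 mm long, loose on the counter; not to be disturbed. Its place and that of pack5 may be swapped.
- tray: Wooden sales tray fixed to the counter, 144 mm (own x) by 202 mm (own y), walls 24 mm high, with two bays side by side across x, each 60 x 190 mm inside; bay floor 9 mm above the counter. The far bay (own +x) holds a pack already; the near bay (own -x) is empty. Origin: centre of the underside.
- bay (a point): Centre of the empty bay's floor, 36 mm to the tray's -x side, 9 mm above the counter; it has the tray's axes, the bay's long side is along y.
- sold5: Another five-egg pack, standing in the tray's far bay; not to be disturbed. Its carrying rib is 72 mm from the middle of the empty bay.
- cup: Steel cup, 77 mm across, 101 mm high, a bystander at the back right.
- tape: Roll of brown tape lying flat, 96 mm across, 48 mm high, a bystander at the right.
- goose: Large white goose egg, 67 x 54 x 51 mm, a bystander behind the tray.
- pen: Marker pen, 135 mm long, lying at the front, a bystander.
- salt: Glass shaker with white salt, 41 mm across, 87 mm high, a bystander at the far left.
- chilli: Glass shaker with red powder, 41 mm across, 87 mm high, a bystander at the far left.
- picks: Bunch of toothpicks in a clear jar, 45 mm across, 72 mm high, a bystander at the front left.

How it is judged:
On the way, in this order (a step that is already met when the one before it is completed fails the run):
1. the lamp is switched on: toggle thrown over (value of joint lamp_toggle above 0.58 rad), for 0.2 s.
2. with the lamp on, the five-egg pack is held level and still for two seconds close before the lenses, an egg before each (within 9 mm sideways and in height, 7 degrees) (value of joint lamp_toggle above 0.58 rad and x of pack5_eggs in the frame of view between -0.022 and 0.018 m and y of pack5_eggs in the frame of view between -0.009 and 0.009 m and z of pack5_eggs in the frame of view between -0.009 and 0.009 m and angle between the y axis of pack5_eggs and the y axis of view, either way round below 0.12 rad and angle between pack5's own z axis and vertical below 0.12 rad and linear speed of pack5 below 0.02 m/s), for 2 s.
At the end, for the whole second after the job is handed in: The lamp's toggle is on (over 0.58 rad); the five-egg pack lies at rest, released, flat on the floor of the tray's empty bay (origin within 12 mm of the bay's centre, within 3 mm of its floor, level within 3 degrees, along the bay) (value of joint lamp_toggle above 0.58 rad and horizontal distance between pack5 and bay below 0.012 m and z of pack5 in the frame of bay between -0.003 and 0.003 m and angle between pack5's own z axis and vertical below 0.05 rad and angle between the y axis of pack5 and the y axis of tray, either way round below 0.12 rad and linear speed of pack5 below 0.01 m/s); the robot touches nothing.
It fails at once if the pack or its eggs are struck against the lamp (contact force between pack5 and lamp above 3 N).
It fails at once if the pack is set down hard on the tray (contact force between pack5 and tray above 40 N).
It fails at once if the pack is tipped (angle between pack5's own z axis and vertical above 0.45 rad).
It fails at once if another pack is disturbed (distance of any of pack4, sold5 from where it was at the start of the episode above 0.015 m).
It fails at once if another thing on the counter is disturbed (distance of any of cup, tape, goose, pen, salt, chilli, picks from where it was at the start of the episode above 0.03 m).
It also fails if it takes over 61 s, if anything falls off the work surface, if the arm or the gripper's body presses on something with over 40 N, if the wrist force passes 120 N, or if a joint passes its speed limit or range.

## Working session

There is one attempt and no reset: what is moved stays moved. The work goes in short steps, Python scripts to look and compute and a tool call to move; the robot and the scene stay as the last step left them, time stands still between calls to the robot, and variables do not carry over. Pictures are saved under pics/ and viewed, at most 10 in all, crops included, and the job is handed in when it is done.

Besides the shell and the picture viewer there is one more tool, called after "Request:" as name(argument=value, ...) on one line, values as JSON. send_rows: Moves the arm, as the interface text tells. Shifts and turns lie within -1 to 1; 1 stands for 0.6 m of shift or pi rad of turn. Its arguments: {"type":"object","properties":{"increments":{"type":"array"},"grip_force":{"type":"number"}},"required":["increments"]}

```bash
ls; mkdir -p pics
cat > h.py <<'E'
import numpy as np, cv2
from station import readout, optics
def grab(n):
    i=optics.camera_info(n); p,d=optics.read_camera(n); return i,p,d
def cloud(i,d):
    h,w=d.shape; f=h/2/np.tan(np.radians(i['fovy'])/2)
    u,v=np.meshgrid(np.arange(w),np.arange(h))
    P=np.stack([(u-i['cx'])/f*d,(v-i['cy'])/f*d,d],-1)
    T=np.array(i['T']); W=P@T[:3,:3].T+T[:3,3]; W[d<=0]=np.nan
    return W
E
python3 - <<'E'
from h import *
print(readout.sense())
for n in ('top','side'):
    i,p,d=grab(n); np.savez(n,p=p,d=d,W=cloud(i,d)); print(n,i)
    cv2.imwrite(f'pics/{n}0.png',cv2.resize(p[...,::-1],(800,600),interpolation=cv2.INTER_CUBIC))
E
```

```text
pics
{'time': 0.0, 'joint_pos': array([-1.34291532,  0.469419  , -0.04861501,  1.53374196,  0.02406774,
        1.14099266, -0.08232562]), 'qvel': array([-3.06688880e-05, -8.12264975e-04, -4.03051338e-04,  1.81457247e-04,
        6.58673056e-04, -7.33843012e-04,  1.98038355e-04]), 'effort': array([ 1.49589482e-04, -5.10291767e+01, -4.68228548e-02, -2.37718624e+01,
        1.06077892e-02,  7.47190439e-03,  5.65719887e-06]), 'tool_pos': array([0.17124463, 0.65228769, 0.23025627]), 'tcp_rot': array([-1.08586598e-04,  1.28032294e-01,  9.91769507e-01, -9.82455550e-04]), 'contact_force': array([ 0.27649092, -0.61374253,  0.56282631]), 'torque': array([-0.01714233,  0.03654807, -0.02964977]), 'gripper_force': 0.0, 'opening': 1.0012838048801262}
top {'fovy': 49.35898598577879, 'cx': 257.5445730762941, 'cy': 193.82352214691863, 'T': array([[-0.00697526, -0.99710304,  0.0757422 ,  0.41283241],
       [-0.99894125,  0.00350369, -0.04587052,  0.09319345],
       [ 0.04547226, -0.07598197, -0.99607179,  1.40766843],
       [ 0.        ,  0.        ,  0.        ,  1.        ]])}
side {'fovy': 54.312992111090544, 'cx': 255.6971045034159, 'cy': 190.70825453265368, 'T': array([[-0.88899361, -0.15783856,  0.42985736,  0.01139737],
       [-0.45761926,  0.34021564, -0.8214852 ,  1.05861848],
       [-0.01658216, -0.9270061 , -0.37467949,  0.62278904],
       [ 0.        ,  0.        ,  0.        ,  1.        ]])}
```

View pics/top0.png

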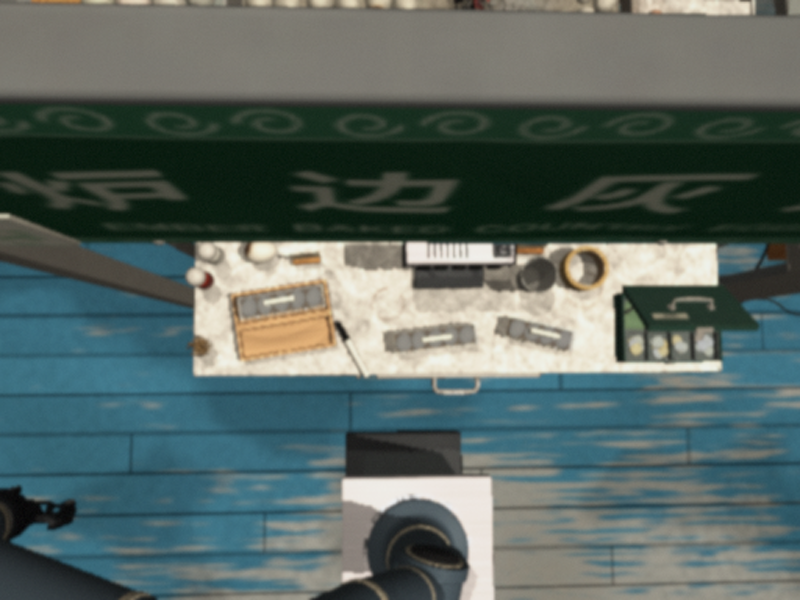

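View pics/side0.png

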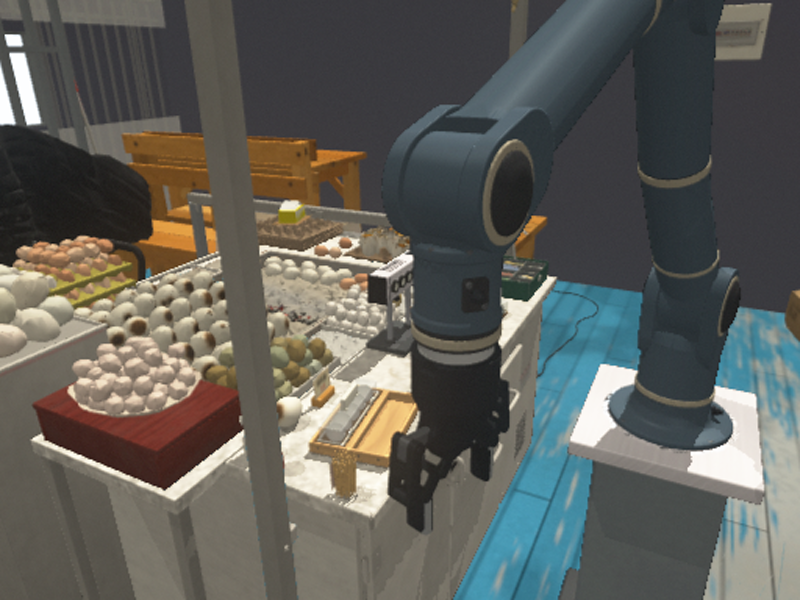

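The top view shows pack5 at about (430,337), since it is longer than the pack at (535,333). The tray is at (283,320) with its empty bay nearest the robot, and the lamp is at (460,252) with the toggle near (503,250), under the stall's canopy. The side view shows the gripper hanging left of the tray, with the lamp's lenses partly hidden at (400,280). I'll measure coarsely from the top depth.

Run:
```python
from h import *
z=np.load('top.npz');W=z['W'];p=z['p']
# view px -> /1.5625
def rep(name,u0,u1,v0,v1,zl,zh):
    s=np.s_[int(v0/1.5625):int(v1/1.5625),int(u0/1.5625):int(u1/1.5625)]
    w=W[s].reshape(-1,3); m=(w[:,2]>zl)&(w[:,2]<zh); q=w[m]
    if len(q)<5: print(name,len(q)); return
    r=cv2.minAreaRect((q[:,:2]*1000).astype(np.float32)); b=cv2.boxPoints(r)
    print(name,len(q),'c',np.round(r[0],1),'size',np.round(r[1],1),'ang',round(r[2],1),'z',np.round(np.percentile(q[:,2],[5,50,95]),3),'\n',np.round(b).tolist())
rep('pack5',375,487,310,360,.025,.05)
rep('pack5rib',375,487,310,360,.052,.08)
rep('pack4',487,585,305,360,.025,.05)
rep('tray',215,345,270,370,.013,.032)
rep('sold5rib',215,345,270,370,.06,.09)
rep('lamphead',390,530,235,300,.18,.2)
rep('lampfoot',390,530,235,300,.006,.03)
rep('toggle',470,530,235,275,.205,.26)
rep('counter',350,380,300,360,-.02,.02)
rep('canopy',100,700,230,242,.3,1.3)
rep('cup',515,560,245,295,.08,.12)
rep('sign',100,700,100,242,.3,1.3)
w=W.reshape(-1,3);m=(w[:,2]>.3)&(w[:,0]>.4);print('canopy minz,minx',np.nanmin(w[m,2]),np.nanmin(w[m,0]))
```

```text
pack5 637 c [444.8 -38.6] size [ 43.1 175.1] ang 6.7 z [0.032 0.037 0.042] 
 [[413.0, 46.0], [434.0, -128.0], [476.0, -123.0], [456.0, 51.0]]
pack5rib 60 c [444.5 -38.8] size [ 9.6 62.2] ang 6.8 z [0.057 0.062 0.067] 
 [[436.0, -8.0], [443.0, -70.0], [453.0, -69.0], [446.0, -7.0]]
pack4 503 c [ 453.4 -265.6] size [143.   43.9] ang 76.8 z [0.032 0.037 0.042] 
 [[416.0, -330.0], [458.0, -340.0], [491.0, -201.0], [448.0, -191.0]]
tray 816 c [486.8 272.7] size [144.4 220.7] ang 8.9 z [0.014 0.023 0.028] 
 [[398.0, 371.0], [433.0, 153.0], [575.0, 175.0], [541.0, 393.0]]
sold5rib 68 c [522.9 285.7] size [10.1 63.5] ang 9.6 z [0.065 0.071 0.076] 
 [[513.0, 316.0], [523.0, 254.0], [533.0, 255.0], [523.0, 318.0]]
lamphead 865 c [596.2 -71.2] size [213.5  46.6] ang 89.5 z [0.189 0.195 0.199] 
 [[572.0, -178.0], [618.0, -178.0], [621.0, 35.0], [574.0, 36.0]]
lampfoot 604 c [594.3 -95.9] size [300.3 109. ] ang 89.0 z [0.008 0.014 0.019] 
 [[537.0, -245.0], [646.0, -247.0], [651.0, 53.0], [542.0, 55.0]]
toggle 24 c [ 606.  -151.1] size [12.1 26.6] ang 9.3 z [0.205 0.227 0.233] 
 [[598.0, -139.0], [602.0, -165.0], [614.0, -163.0], [610.0, -137.0]]
counter 719 c [464.3 111.5] size [ 60.9 125.1] ang 89.8 z [-0.006 -0.001  0.011] 
 [[402.0, 81.0], [527.0, 81.0], [527.0, 142.0], [402.0, 142.0]]
canopy 2678 c [484.6  72.5] size [  3.3 385.7] ang 0.1 z [0.992 1.014 1.031] 
 [[483.0, 265.0], [483.0, -120.0], [487.0, -120.0], [486.0, 265.0]]
cup 125 c [ 571.8 -244.3] size [75.7 71.6] ang 89.9 z [0.082 0.095 0.104] 
 [[536.0, -282.0], [608.0, -282.0], [608.0, -207.0], [536.0, -206.0]]
sign 34425 c [486.1  72.5] size [  6.4 385.7] ang 0.4 z [1.02  1.154 1.216] 
 [[482.0, 265.0], [484.0, -120.0], [491.0, -120.0], [488.0, 265.0]]
canopy minz,minx 0.30099423255346425 0.4780233906921506
```

Request:
send_rows(increments=[[0.4,-0.33,0.2,0,0,-0.31,0],[0.4,-0.33,0.2,0,0,-0.31,0],[0.4,-0.33,0.2,0,0,-0.31,0],[0.4,-0.33,0.2,0,0,-0.31,0],[0.4,-0.33,0.2,0,0,-0.31,0],[0.4,-0.33,0.2,0,0,-0.31,0],[0.4,-0.33,0.2,0,0,-0.31,0],[0.4,-0.33,0.2,0,0,-0.31,0]])

```text
time: 0.77
tool_pos: [0.4123, 0.4533, 0.3517]
tcp_rot: [-0.0, 0.58, 0.815, -0.0]
contact_force: [0.5, 0.8, -1.3]
opening: 0.004
gripper_force: 0.0
```

Request:
send_rows(increments=[[0.1,-0.5,0.05,0,0,-0.11,0],[0.1,-0.5,0.05,0,0,-0.11,0],[0.1,-0.5,0.05,0,0,-0.11,0],[0.1,-0.5,0.05,0,0,-0.11,0],[0.1,-0.5,0.05,0,0,-0.11,0],[0.1,-0.5,0.05,0,0,-0.11,0],[0.1,-0.5,0.05,0,0,-0.11,0],[0.1,-0.5,0.05,0,0,-0.11,0]])

```text
time: 1.43
tool_pos: [0.4723, 0.1478, 0.3821]
tcp_rot: [0.001, 0.712, 0.702, 0.0]
contact_force: [-0.3, 0.1, 0.3]
opening: 0.002
gripper_force: 0.0
```

```bash
cat > w.py <<'E'
from h import *
import sys
s=readout.sense(); i,p,d=grab('wrist'); W=cloud(i,d); n=sys.argv[1]
np.savez(n,p=p,d=d,W=W); R=lambda x:np.round(x,4)
from scipy.spatial.transform import Rotation as Ro
q=s['tcp_rot']; A=Ro.from_quat([*q[1:],q[0]]).as_matrix()
print(s['time'],R(s['tool_pos']),'tool y',R(A[:,1]),'z',R(A[:,2]),R(s['joint_pos']),R(s['contact_force'])); print(R(i['T']))
cv2.imwrite(f'pics/{n}.png',p[...,::-1])
E
python3 w.py w1
```

```text
1.4333 [0.4723 0.1478 0.3821] tool y [ 0.9999 -0.0143  0.0014] z [ 0.0014 -0.001  -1.    ] [-0.8327  0.054   0.472   1.746  -0.0237  1.3466 -0.3703] [-0.294   0.0882  0.2505]
[[ 9.999e-01 -1.380e-02 -3.600e-03  4.739e-01]
 [-1.430e-02 -9.582e-01 -2.859e-01  2.188e-01]
 [ 5.000e-04  2.859e-01 -9.583e-01  5.258e-01]
 [ 0.000e+00  0.000e+00  0.000e+00  1.000e+00]]
```

View pics/w1.png

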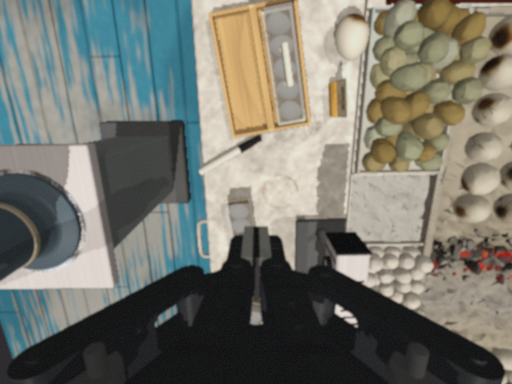

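The wrist view shows the tray at (262,70) with its empty bay on the left, the pen at (230,155), and pack5 and the lamp partly hidden by the gripper. The tray can be measured here. Next I'll go past the lamp to view it and pack5.

```bash
cat > box.py <<'E'
from h import *
def box(W,name,lo,hi,zl,zh,mask=None):
    m=(W[...,0]>lo[0])&(W[...,0]<hi[0])&(W[...,1]>lo[1])&(W[...,1]<hi[1])&(W[...,2]>zl)&(W[...,2]<zh)
    if mask is not None: m&=mask
    m=cv2.morphologyEx(m.astype(np.uint8),cv2.MORPH_OPEN,np.ones((2,2)))>0
    q=W[m]; 
    if len(q)<5: print(name,len(q)); return
    r=cv2.minAreaRect((q[:,:2]*1000).astype(np.float32)); b=cv2.boxPoints(r)
    print(name,len(q),'c',np.round(r[0],1),'size',np.round(r[1],1),'ang',round(r[2],1),'z',np.round(np.percentile(q[:,2],[5,50,95]),3),np.round(b).tolist())
    return q
E
python3 - <<'E'
from box import *
z=np.load('w1.npz');W=z['W'];p=z['p'].astype(int)
wood=(p[...,0]-p[...,2]>45)
box(W,'tray',(.37,.14),(.6,.42),.017,.03,wood)
box(W,'tray all',(.37,.14),(.6,.42),.005,.03,wood)
box(W,'soldrib',(.37,.14),(.6,.42),.06,.085)
box(W,'sold',(.45,.14),(.6,.42),.035,.055)
box(W,'counter',(.45,.05),(.5,.12),-.02,.02)
E
```

```text
tray 2552 c [489.3 277.2] size [148.5 206.3] ang 9.0 z [nan nan nan] [[400.0, 368.0], [432.0, 164.0], [579.0, 187.0], [547.0, 391.0]]
tray all 7302 c [493.3 277.5] size [147.9 201.9] ang 11.5 z [nan nan nan] [[401.0, 362.0], [441.0, 164.0], [586.0, 193.0], [546.0, 391.0]]
soldrib 323 c [524.8 282.3] size [13.9 65. ] ang 7.6 z [nan nan nan] [[514.0, 314.0], [522.0, 249.0], [536.0, 251.0], [527.0, 315.0]]
sold 2929 c [525.8 285. ] size [ 49.9 187.5] ang 9.1 z [nan nan nan] [[486.0, 374.0], [516.0, 188.0], [565.0, 196.0], [536.0, 381.0]]
counter 854 c [461.7  77.6] size [61.4 54.2] ang 59.7 z [nan nan nan] [[423.0, 65.0], [470.0, 37.0], [501.0, 90.0], [454.0, 118.0]]
```

Request:
send_rows(increments=[[0.05,-0.54,0,0,0,0,0],[0.05,-0.54,0,0,0,0,0],[0.05,-0.54,0,0,0,0,0],[0.05,-0.54,0,0,0,0,0],[0.05,-0.54,0,0,0,0,0],[0.05,-0.54,0,0,0,0,0],[0.05,-0.54,0,0,0,0,0],[0.05,-0.54,0,0,0,0,0]])

```text
time: 2.15
tool_pos: [0.5007, -0.1719, 0.3813]
tcp_rot: [0.0, 0.71, 0.705, 0.0]
contact_force: [0.5, -0.4, 0.5]
opening: 0.003
gripper_force: 0.0
```

Request:
send_rows(increments=[[0.0,-0.15,-0.05,0,0,0,0],[0.0,-0.15,-0.05,0,0,0,0],[0.0,-0.15,-0.05,0,0,0,0],[0.0,-0.15,-0.05,0,0,0,0],[0.0,-0.15,-0.05,0,0,0,0],[0.0,-0.15,-0.05,0,0,0,0]])

```text
time: 2.65
tool_pos: [0.502, -0.2573, 0.3512]
tcp_rot: [-0.0, 0.708, 0.706, 0.0]
contact_force: [-0.3, 0.2, 0.0]
opening: -0.001
gripper_force: 0.0
```

```bash
python3 w.py w2
python3 - <<'E'
from box import *
W=np.load('w2.npz')['W']
box(W,'pack5',(.38,-.16),(.5,.08),.025,.05)
box(W,'rib',(.38,-.16),(.5,.08),.053,.08)
box(W,'head',(.54,-.25),(.66,.08),.185,.203)
box(W,'foot',(.5,-.25),(.56,.08),.005,.03)
box(W,'toggle',(.57,-.19),(.63,-.11),.207,.26)
box(W,'tip',(.57,-.19),(.63,-.11),.225,.26)
E
```

```text
2.65 [ 0.502  -0.2573  0.3512] tool y [ 1.0e+00 -3.1e-03  1.0e-04] z [ 1.0e-04  1.1e-03 -1.0e+00] [-0.2617  0.2466  0.8264  1.6678 -0.1879  1.3099  0.5954] [-0.2542  0.2371  0.0031]
[[ 1.000e+00 -2.600e-03 -1.600e-03  5.029e-01]
 [-3.000e-03 -9.588e-01 -2.839e-01 -1.867e-01]
 [-8.000e-04  2.839e-01 -9.588e-01  4.951e-01]
 [ 0.000e+00  0.000e+00  0.000e+00  1.000e+00]]
pack5 1920 c [448.7 -79.3] size [ 45.5 100.6] ang 5.8 z [nan nan nan] [[421.0, -32.0], [431.0, -132.0], [476.0, -127.0], [466.0, -27.0]]
rib 215 c [446.6 -54.7] size [ 8.9 38.6] ang 6.5 z [0.047 0.063 0.065] [[440.0, -36.0], [444.0, -74.0], [453.0, -73.0], [449.0, -35.0]]
head 4647 c [631.  -83.5] size [209.4  68.7] ang 49.7 z [nan nan nan] [[537.0, -141.0], [590.0, -186.0], [725.0, -26.0], [672.0, 19.0]]
foot 497 c [557.3 -88.7] size [  1.6 124.3] ang 4.1 z [nan nan nan] [[552.0, -27.0], [561.0, -151.0], [563.0, -151.0], [554.0, -27.0]]
toggle 193 c [ 611.7 -164.3] size [14.4 24. ] ang 67.1 z [nan nan nan] [[598.0, -166.0], [620.0, -176.0], [626.0, -162.0], [603.0, -153.0]]
tip 130 c [ 613.2 -163.3] size [24.8  9.7] ang 4.2 z [0.197 0.233 0.236] [[600.0, -159.0], [601.0, -169.0], [626.0, -167.0], [625.0, -158.0]]
```

View pics/w2.png

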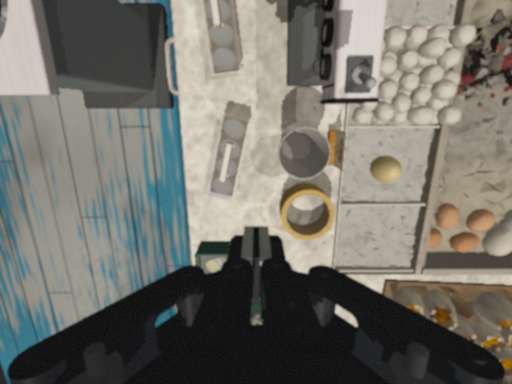

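This view shows the toggle on its plate at (360,75), the lens cups along x≈327 and pack5 cut off at (225,35). I overshot, so I'll go back and up to get the whole lamp and pack5 in view.

Request:
send_rows(increments=[[0.03,0.29,0.28,0,0,0,0],[0.03,0.29,0.28,0,0,0,0],[0.03,0.29,0.28,0,0,0,0],[0.03,0.29,0.28,0,0,0,0],[0.03,0.29,0.28,0,0,0,0],[0.03,0.29,0.28,0,0,0,0],[0.03,0.29,0.28,0,0,0,0],[0.03,0.29,0.28,0,0,0,0]])

```text
time: 3.37
tool_pos: [0.52, -0.082, 0.5207]
tcp_rot: [0.001, 0.707, 0.708, 0.001]
contact_force: [0.1, -0.6, -0.8]
opening: -0.002
gripper_force: 0.0
```

```bash
sed -i 's/^    m=cv2.morph.*/    m\&=cv2.morphologyEx(m.astype(np.uint8),cv2.MORPH_OPEN,np.ones((2,2)))>0/' box.py
python3 w.py w3
python3 - <<'E'
from box import *
W=np.load('w1.npz')['W'];p=np.load('w1.npz')['p'].astype(int)
box(W,'tray',(.37,.14),(.6,.42),.017,.03,p[...,0]-p[...,2]>45)
box(W,'soldrib',(.37,.14),(.6,.42),.06,.085)
W=np.load('w3.npz')['W']
box(W,'pack5',(.38,-.16),(.5,.08),.025,.05)
box(W,'rib',(.38,-.16),(.5,.08),.053,.08)
box(W,'head',(.54,-.25),(.66,.08),.185,.203)
box(W,'foot',(.5,-.25),(.56,.08),.005,.03)
box(W,'cups',(.55,-.25),(.574,.08),.14,.19)
box(W,'toggle',(.57,-.19),(.63,-.11),.207,.26)
box(W,'tip',(.57,-.19),(.63,-.11),.225,.26)
box(np.load('w2.npz')['W'],'tip2',(.57,-.19),(.63,-.11),.225,.26)
E
```

```text
3.3667 [ 0.52   -0.082   0.5207] tool y [1.     0.0013 0.0032] z [ 3.2e-03  7.0e-04 -1.0e+00] [-0.5692  0.1034  0.7399  1.4154 -0.0711  1.6464  0.1638] [ 0.1487 -0.5745 -0.7819]
[[ 1.000e+00  7.000e-04  2.600e-03  5.201e-01]
 [ 1.400e-03 -9.587e-01 -2.843e-01 -1.120e-02]
 [ 2.300e-03  2.843e-01 -9.587e-01  6.645e-01]
 [ 0.000e+00  0.000e+00  0.000e+00  1.000e+00]]
tray 2061 c [486.1 278.4] size [142.7 201. ] ang 9.0 z [0.023 0.025 0.027] [[400.0, 366.0], [431.0, 168.0], [572.0, 190.0], [541.0, 389.0]]
soldrib 279 c [523.1 281.3] size [10.3 61.3] ang 9.2 z [0.071 0.073 0.074] [[513.0, 311.0], [523.0, 250.0], [533.0, 252.0], [523.0, 312.0]]
pack5 1332 c [445.2 -42.8] size [ 41.7 172.9] ang 6.5 z [0.037 0.039 0.041] [[415.0, 41.0], [434.0, -131.0], [476.0, -126.0], [456.0, 45.0]]
rib 123 c [445.1 -42.4] size [ 8.  59.1] ang 6.2 z [0.056 0.063 0.065] [[438.0, -13.0], [444.0, -72.0], [452.0, -71.0], [446.0, -13.0]]
head 3154 c [604.7 -74.5] size [ 46.2 209.9] ang 0.6 z [0.196 0.197 0.2  ] [[580.0, 30.0], [583.0, -180.0], [629.0, -179.0], [627.0, 31.0]]
foot 166 c [ 557.9 -112.3] size [  5. 220.] ang 0.7 z [0.014 0.015 0.017] [[554.0, -2.0], [557.0, -222.0], [562.0, -222.0], [559.0, -2.0]]
cups 8 c [573.6 -24.3] size [ 0.4 23.2] ang 1.3 z [0.173 0.175 0.178] [[573.0, -13.0], [574.0, -36.0], [574.0, -36.0], [574.0, -13.0]]
toggle 49 c [ 605.6 -161.5] size [ 7.6 15.1] ang 5.4 z [0.214 0.23  0.235] [[601.0, -154.0], [603.0, -169.0], [610.0, -169.0], [609.0, -154.0]]
tip 28 c [ 605.9 -163.3] size [8.  8.6] ang 41.4 z [0.229 0.233 0.236] [[600.0, -163.0], [606.0, -169.0], [612.0, -164.0], [606.0, -157.0]]
tip2 111 c [ 605.5 -164.5] size [ 9. 10.] ang 52.3 z [0.23  0.233 0.236] [[599.0, -165.0], [607.0, -171.0], [612.0, -164.0], [604.0, -158.0]]
```

View pics/w3.png

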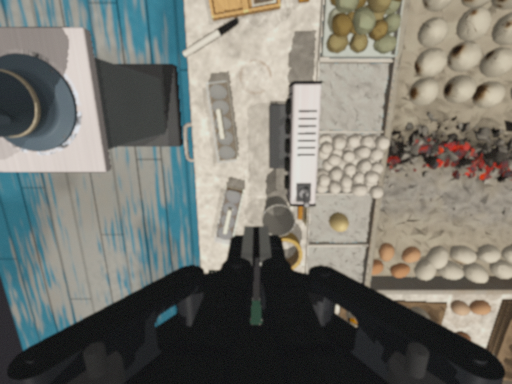

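Wrist view: the lamp head is at (305,143), the toggle at (305,190), pack5 at (223,115) and pack4 at (231,210). The head, cups and toggle agree with a lamp origin near (0.605, -0.073). The top and wrist cameras differ by a constant 4 mm or so in y, so relative offsets hold. Now for the toggle: I'll approach from its -y side with the fingers shut.

Request:
send_rows(increments=[[0.14,-0.205,-0.33,0,0,0,0],[0.14,-0.205,-0.33,0,0,0,0],[0.14,-0.205,-0.33,0,0,0,0],[0.14,-0.205,-0.33,0,0,0,0],[0.14,-0.205,-0.33,0,0,0,0],[0.14,-0.205,-0.33,0,0,0,0],[0.14,-0.205,-0.33,0,0,0,0]])

```text
time: 4.0
tool_pos: [0.5998, -0.2113, 0.3126]
tcp_rot: [-0.005, 0.711, 0.703, -0.005]
contact_force: [-0.3, 0.0, -1.6]
opening: -0.001
gripper_force: 0.0
```

Request:
send_rows(increments=[[0,0,-0.08,0,0,0,0],[0,0,-0.16,0,0,0,0],[0,0,-0.16,0,0,0,0],[0,0,-0.16,0,0,0,0],[0,0,-0.16,0,0,0,0]])

```text
time: 4.42
tool_pos: [0.6034, -0.2084, 0.2263]
tcp_rot: [0.0, 0.709, 0.705, 0.0]
contact_force: [-0.2, -0.4, 0.4]
opening: -0.003
gripper_force: 0.0
```

Request:
send_rows(increments=[[0,0.02,-0.005,0,0,0,0],[0,0.03,-0.005,0,0,0,0],[0,0.04,-0.005,0,0,0,0],[0,0.05,-0.005,0,0,0,0],[0,0.06,-0.005,0,0,0,0],[0,0.07,-0.005,0,0,0,0],[0,0.08,-0.005,0,0,0,0],[0,0.08,-0.005,0,0,0,0]])

```text
time: 5.08
tool_pos: [0.6036, -0.1589, 0.2225]
tcp_rot: [0.0, 0.708, 0.706, 0.0]
contact_force: [0.9, 0.0, 0.8]
opening: -0.006
gripper_force: 0.3
```

Request:
send_rows(increments=[[0,0.003,0,0,0,0,0],[0,0.006,0,0,0,0,0],[0,0.009,0,0,0,0,0],[0,0.009,0,0,0,0,0],[0,0.009,0,0,0,0,0]])

```text
time: 5.5
tool_pos: [0.6034, -0.1582, 0.2226]
tcp_rot: [0.002, 0.71, 0.704, -0.001]
contact_force: [1.6, -7.0, -1.2]
opening: -0.0
gripper_force: 3.3
```

Request:
send_rows(increments=[[0,-0.05,0,0,0,0,0],[0,-0.05,0.0,0,0,0,0],[0,-0.07,0.15,0,0,0,0],[0,-0.07,0.22,0,0,0,0],[0,-0.07,0.22,0,0,0,0],[0,-0.07,0.22,0,0,0,0],[0,-0.07,0.22,0,0,0,0],[0,-0.07,0.22,0,0,0,0]])

```text
time: 6.17
tool_pos: [0.603, -0.1961, 0.3537]
tcp_rot: [-0.001, 0.709, 0.705, 0.0]
contact_force: [0.1, 0.1, -1.2]
opening: 0.005
gripper_force: 0.0
```

```bash
python3 w.py w4
python3 - <<'E'
from box import *
W=np.load('w4.npz')['W']
box(W,'tip',(.57,-.2),(.64,-.1),.225,.26)
box(W,'tog',(.57,-.2),(.64,-.1),.208,.26)
box(W,'headend',(.54,-.25),(.66,.08),.185,.2)
E
```

```text
6.1667 [ 0.603  -0.1961  0.3537] tool y [ 1.0e+00 -5.5e-03 -4.0e-04] z [-4.0e-04  1.4e-03 -1.0e+00] [-0.297   0.3887  0.778   1.4995 -0.2762  1.3671  0.4944] [ 0.1069  0.0733 -1.2064]
[[ 1.     -0.0048 -0.0028  0.6042]
 [-0.0054 -0.9589 -0.2836 -0.1254]
 [-0.0014  0.2836 -0.9589  0.4976]
 [ 0.      0.      0.      1.    ]]
tip 83 c [ 606. -145.] size [10.8  8.4] ang 77.7 z [0.228 0.233 0.235] [[601.0, -149.0], [609.0, -151.0], [611.0, -141.0], [603.0, -139.0]]
tog 103 c [ 605.5 -147.4] size [15.6  8.4] ang 78.5 z [0.214 0.233 0.235] [[600.0, -154.0], [608.0, -156.0], [611.0, -141.0], [603.0, -139.0]]
headend 6171 c [ 605.7 -102.8] size [ 45.2 155.5] ang 0.7 z [0.196 0.197 0.199] [[582.0, -25.0], [584.0, -181.0], [629.0, -180.0], [627.0, -25.0]]
```

The toggle tip now leans the other way, mirrored about the pivot, and the push ended on the stop at 7 N, so the lamp is on. Next is the approach over the rib.

Request:
send_rows(increments=[[-0.263,0.26,0,0,0,0.037,0.6],[-0.263,0.26,0,0,0,0.037,0.6],[-0.263,0.26,0,0,0,0.037,0.6],[-0.263,0.26,0,0,0,0.037,0.6],[-0.263,0.26,0,0,0,0.037,0.6],[-0.263,0.26,-0.3,0,0,0.037,0.6],[-0.263,0.26,-0.35,0,0,0.037,0.6],[-0.263,0.26,-0.35,0,0,0.037,0.6]])

```text
time: 6.88
tool_pos: [0.4475, -0.0425, 0.2276]
tcp_rot: [-0.001, 0.666, 0.746, 0.001]
contact_force: [-0.6, -0.3, -1.0]
opening: 0.599
gripper_force: 0.0
```

Request:
send_rows(increments=[[0,0,0,0,0,0,0.6],[0,0,0,0,0,0,0.6],[0,0,0,0,0,0,0.6],[0,0,0,0,0,0,0.6]])

```text
time: 7.22
tool_pos: [0.4511, -0.0446, 0.2316]
tcp_rot: [0.001, 0.667, 0.745, 0.001]
contact_force: [0.3, -0.2, 0.5]
opening: 0.597
gripper_force: 0.0
```

```bash
python3 w.py w5
python3 - <<'E'
from box import *
W=np.load('w5.npz')['W']
box(W,'rib',(.38,-.16),(.5,.1),.053,.08)
box(W,'pack',(.38,-.16),(.5,.1),.03,.045)
E
```

```text
7.2167 [ 0.4511 -0.0446  0.2316] tool y [0.9939 0.1102 0.0038] z [ 3.8e-03  2.0e-04 -1.0e+00] [-0.641   0.1009  0.7065  2.0669 -0.0785  0.9955  0.216 ] [ 0.295  -0.1938  0.5373]
[[ 0.9939  0.1048  0.0342  0.4432]
 [ 0.1102 -0.9528 -0.283   0.0257]
 [ 0.0029  0.2851 -0.9585  0.3753]
 [ 0.      0.      0.      1.    ]]
rib 373 c [445.4 -41.3] size [ 8.3 61.9] ang 6.1 z [0.062 0.063 0.065] [[438.0, -11.0], [445.0, -73.0], [453.0, -72.0], [446.0, -10.0]]
pack 4097 c [445.2 -42.6] size [ 42.1 173.9] ang 6.5 z [0.038 0.039 0.04 ] [[414.0, 41.0], [434.0, -131.0], [476.0, -127.0], [456.0, 46.0]]
```

View pics/w5.png

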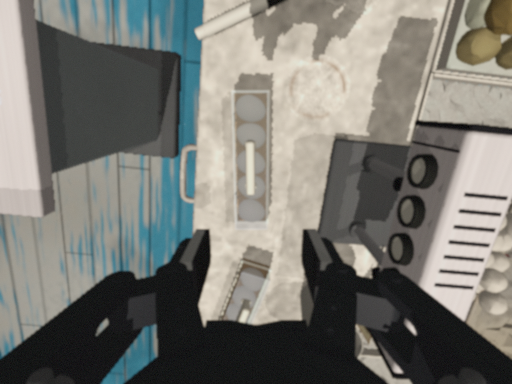

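The wrist view shows pack5 at (252,155) with its rib at (250,167), the lens cups at (420,170), (411,212) and (400,248), and the fingertips at (200,250) and (308,250). Rib and pack agree at (0.445, -0.042) and yaw 6.3°, so I'll descend in stages.

Request:
send_rows(increments=[[-0.01,0.005,-0.07,0,0,0,0.6],[-0.01,0.005,-0.14,0,0,0,0.6],[-0.01,0.005,-0.2,0,0,0,0.6],[-0.01,0.005,-0.25,0,0,0,0.6],[-0.01,0.005,-0.28,0,0,0,0.6],[-0.01,0.005,-0.28,0,0,0,0.6],[-0.01,0.005,-0.28,0,0,0,0.6],[-0.01,0.005,-0.28,0,0,0,0.6]])

```text
time: 7.93
tool_pos: [0.4452, -0.0415, 0.0632]
tcp_rot: [0.001, 0.667, 0.745, 0.001]
contact_force: [0.2, -0.8, 0.4]
opening: 0.6
gripper_force: 0.0
```

Request:
send_rows(increments=[[0,0,-0.02,0,0,0,0.4],[0,0,-0.034,0,0,0,0.4],[0,0,-0.034,0,0,0,0.4],[0,0,-0.034,0,0,0,0.4]])

```text
time: 8.27
tool_pos: [0.4437, -0.0412, 0.0418]
tcp_rot: [0.0, 0.667, 0.745, 0.001]
contact_force: [-0.2, 0.6, 1.0]
opening: 0.401
gripper_force: 0.0
```

Request:
send_rows(increments=[[0,0,0,0,0,0,0.2],[0,0,0,0,0,0,0],[0,0,0,0,0,0,0],[0,0,0,0,0,0,0],[0,0,0,0,0,0,0],[0,0,0,0,0,0,0]], grip_force=45)

```text
time: 8.77
tool_pos: [0.4437, -0.0413, 0.0417]
tcp_rot: [0.0, 0.667, 0.745, 0.001]
contact_force: [-0.7, 0.5, 6.1]
opening: 0.1
gripper_force: 49.0
```

Request:
send_rows(increments=[[0,0,0.01,0,0,0,0],[0,0,0.04,0,0,0,0],[0,0,0.08,0,0,0,0],[0,0,0.13,0,0,0,0],[0,0,0.18,0,0,0,0],[0,0,0.22,0,0,0,0],[0,0,0.244,0,0,0,0],[0,0,0.244,0,0,0,0]])

```text
time: 9.43
tool_pos: [0.4449, -0.0415, 0.1902]
tcp_rot: [0.002, 0.667, 0.745, 0.003]
contact_force: [0.9, -0.6, -1.7]
opening: 0.107
gripper_force: 47.9
```

Request:
send_rows(increments=[[0.02,-0.01,0,0,0,-0.005,0],[0.05,-0.02,0,0,0,-0.015,0],[0.07,-0.03,0,0,0,-0.032,0],[0.09,-0.04,0,0,0,-0.032,0],[0.105,-0.05,0,0,0,-0.032,0],[0.115,-0.0545,0,0,0,-0.032,0],[0.12,-0.0545,0,0,0,-0.032,0],[0.12,-0.0545,0,0,0,-0.032,0]])

```text
time: 10.1
tool_pos: [0.5151, -0.074, 0.187]
tcp_rot: [-0.0, 0.704, 0.711, -0.0]
contact_force: [-0.2, 0.4, -2.1]
opening: 0.103
gripper_force: 47.9
```

```bash
python3 w.py w6
python3 - <<'E'
from box import *
i,p,d=grab('top'); W=cloud(i,d); np.savez('t6',p=p,d=d,W=W)
box(W,'pack top',(.45,-.2),(.56,.1),.17,.195)
box(W,'lamp top',(.569,-.25),(.65,.1),.19,.2)
W=np.load('w6.npz')['W']
box(W,'pack w',(.45,-.2),(.56,.1),.17,.195)
box(W,'head w',(.575,-.25),(.66,.1),.19,.205)
E
```

```text
10.1 [ 0.5151 -0.074   0.187 ] tool y [ 0.9999  0.01   -0.0011] z [-1.1e-03 -2.0e-04 -1.0e+00] [-0.5334  0.3159  0.7364  1.9789 -0.2604  0.9426  0.3433] [-0.2024  0.4025 -2.0984]
[[ 0.9999  0.0102  0.001   0.5153]
 [ 0.01   -0.9584 -0.2851 -0.0032]
 [-0.002   0.2851 -0.9585  0.3307]
 [ 0.      0.      0.      1.    ]]
pack top 291 c [512.8 -20.6] size [65.5 39. ] ang 89.7 z [0.178 0.182 0.186] [[493.0, -53.0], [532.0, -53.0], [532.0, 12.0], [493.0, 12.0]]
lamp top 479 c [599.6 -72.2] size [ 36.5 210.2] ang 0.7 z [0.192 0.196 0.199] [[580.0, 33.0], [583.0, -177.0], [619.0, -177.0], [617.0, 33.0]]
pack w 11964 c [515.9 -63. ] size [ 42.9 151.3] ang 0.6 z [0.183 0.184 0.185] [[494.0, 12.0], [495.0, -139.0], [538.0, -138.0], [536.0, 13.0]]
head w 25924 c [604.6 -49.4] size [ 47.8 163.6] ang 1.1 z [0.195 0.197 0.199] [[579.0, 32.0], [582.0, -132.0], [630.0, -131.0], [627.0, 33.0]]
```

View pics/w6.png

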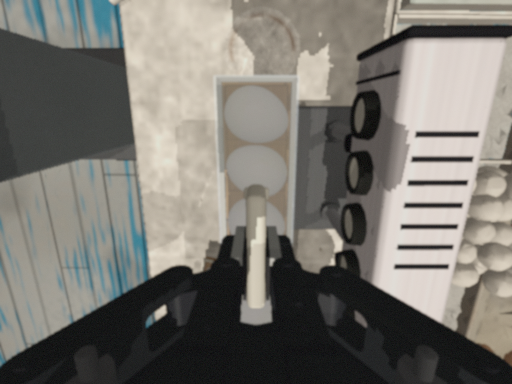

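The wrist view shows pack5 held level: its top edge is at (257,77), its eggs sit opposite the lens cups at (365,115), (358,172) and (353,222), and it is parallel to the lamp. Its height and sideways position are within 2 mm, so I'll move the last 12 mm in and hold.

Request:
send_rows(increments=[[0.004,0.001,0,0,0,0,0],[0.008,0.001,0,0,0,0,0],[0.012,0.001,0,0,0,0,0],[0.016,0.001,0,0,0,0,0],[0.02,0.001,0,0,0,0,0],[0.02,0.001,0,0,0,0,0],[0.02,0.001,0,0,0,0,0],[0.02,0.001,0,0,0,0,0]])

```text
time: 10.87
tool_pos: [0.5271, -0.0735, 0.1875]
tcp_rot: [-0.0, 0.704, 0.711, -0.0]
contact_force: [0.3, -0.6, -1.5]
opening: 0.109
gripper_force: 47.9
```

Request:
send_rows(increments=[[0,0,0,0,0,0,0],[0,0,0,0,0,0,0],[0,0,0,0,0,0,0],[0,0,0,0,0,0,0],[0,0,0,0,0,0,0],[0,0,0,0,0,0,0],[0,0,0,0,0,0,0],[0,0,0,0,0,0,0]])

```text
time: 11.53
tool_pos: [0.5273, -0.0734, 0.1876]
tcp_rot: [0.0, 0.703, 0.711, 0.0]
contact_force: [0.7, -0.9, -1.9]
opening: 0.104
gripper_force: 47.9
```

```bash
python3 w.py w7
python3 - <<'E'
from box import *
z=np.load('w7.npz');W=z['W'];p=z['p']
box(W,'pack w',(.45,-.2),(.565,.1),.17,.195)
box(W,'head w',(.575,-.25),(.66,.1),.19,.205)
E
```

```text
11.5333 [ 0.5273 -0.0734  0.1876] tool y [9.999e-01 1.030e-02 1.000e-04] z [ 1.e-04  1.e-04 -1.e+00] [-0.5236  0.3362  0.7309  1.9529 -0.2738  0.9521  0.3505] [ 0.6562 -0.9059 -1.9062]
[[ 9.999e-01  1.010e-02  2.100e-03  5.272e-01]
 [ 1.030e-02 -9.585e-01 -2.849e-01 -2.600e-03]
 [-8.000e-04  2.849e-01 -9.586e-01  3.314e-01]
 [ 0.000e+00  0.000e+00  0.000e+00  1.000e+00]]
pack w 11930 c [528.  -62.3] size [ 42.9 151.3] ang 0.7 z [0.183 0.184 0.186] [[506.0, 13.0], [507.0, -138.0], [550.0, -138.0], [549.0, 14.0]]
head w 24599 c [604.1 -47.9] size [ 48.4 159.4] ang 0.6 z [0.195 0.197 0.199] [[579.0, 32.0], [581.0, -128.0], [629.0, -127.0], [627.0, 32.0]]
```

Request:
send_rows(increments=[[0,0,0,0,0,0,0],[0,0,0,0,0,0,0],[0,0,0,0,0,0,0],[0,0,0,0,0,0,0],[0,0,0,0,0,0,0],[0,0,0,0,0,0,0],[0,0,0,0,0,0,0],[0,0,0,0,0,0,0]])

```text
time: 12.25
tool_pos: [0.5272, -0.0734, 0.1876]
tcp_rot: [0.0, 0.703, 0.711, 0.0]
contact_force: [-0.7, -0.1, -1.5]
opening: 0.106
gripper_force: 47.9
```

Request:
send_rows(increments=[[0,0,0,0,0,0,0],[0,0,0,0,0,0,0],[0,0,0,0,0,0,0],[0,0,0,0,0,0,0],[0,0,0,0,0,0,0],[0,0,0,0,0,0,0],[0,0,0,0,0,0,0],[0,0,0,0,0,0,0]])

```text
time: 12.92
tool_pos: [0.5272, -0.0734, 0.1876]
tcp_rot: [0.0, 0.703, 0.711, 0.0]
contact_force: [-0.1, -0.9, -1.4]
opening: 0.106
gripper_force: 47.9
```

Request:
send_rows(increments=[[0,0,0,0,0,0,0],[0,0,0,0,0,0,0],[0,0,0,0,0,0,0],[0,0,0,0,0,0,0],[0,0,0,0,0,0,0],[0,0,0,0,0,0,0],[0,0,0,0,0,0,0],[0,0,0,0,0,0,0]])

```text
time: 13.58
tool_pos: [0.5272, -0.0735, 0.1875]
tcp_rot: [0.0, 0.703, 0.711, 0.0]
contact_force: [-0.8, 0.1, -1.9]
opening: 0.103
gripper_force: 47.9
```

Held for 2.7 s, with a few more rows for margin. Then back away and carry to the tray.

Request:
send_rows(increments=[[0,0,0,0,0,0,0],[0,0,0,0,0,0,0],[0,0,0,0,0,0,0],[0,0,0,0,0,0,0],[0,0,0,0,0,0,0],[0,0,0,0,0,0,0],[0,0,0,0,0,0,0],[0,0,0,0,0,0,0]])

```text
time: 14.25
tool_pos: [0.5273, -0.0735, 0.1876]
tcp_rot: [0.0, 0.703, 0.711, 0.0]
contact_force: [-0.1, 0.6, -1.8]
opening: 0.107
gripper_force: 47.9
```

Request:
send_rows(increments=[[-0.01,0,0,0,0,0,0],[-0.03,0,0,0,0,0,0],[-0.06,0,0,0,0,0,0],[-0.09,0,0,0,0,0,0],[-0.12,0.02,0,0,0,0.005,0],[-0.128,0.05,0,0,0,0.01,0],[-0.128,0.09,0,0,0,0.02,0],[-0.128,0.13,0,0,0,0.03,0]])

```text
time: 14.92
tool_pos: [0.4495, 0.0049, 0.1878]
tcp_rot: [-0.0, 0.669, 0.743, 0.001]
contact_force: [0.6, 0.5, -1.9]
opening: 0.106
gripper_force: 47.8
```

Request:
send_rows(increments=[[0,0.05,0,0,0,0.01,0],[0,0.1,0,0,0,0.016,0],[0,0.15,0,0,0,0.016,0],[0,0.2,0,0,0,0.016,0],[0,0.25,0,0,0,0.016,0],[0,0.29,0,0,0,0.016,0],[0,0.32,0,0,0,0.016,0],[0,0.34,0,0,0,0.016,0]])

```text
time: 15.58
tool_pos: [0.4498, 0.2108, 0.1875]
tcp_rot: [-0.0, 0.649, 0.761, 0.0]
contact_force: [-0.3, 0.4, -2.4]
opening: 0.108
gripper_force: 47.8
```

Request:
send_rows(increments=[[0,0.04,0,0,0,0,0],[0,0.07,0,0,0,0,0],[0,0.09,0,0,0,0,0],[0,0.105,0,0,0,0,0],[0,0.11,0,0,0,0,0],[0,0.11,0,0,0,0,0],[0,0.11,0,0,0,0,0]])

```text
time: 16.17
tool_pos: [0.4506, 0.2733, 0.1875]
tcp_rot: [0.0, 0.651, 0.759, -0.0]
contact_force: [0.1, -0.1, -1.4]
opening: 0.105
gripper_force: 47.8
```

```bash
python3 w.py w8
python3 - <<'E'
from box import *
z=np.load('w8.npz');W=z['W'];p=z['p'].astype(int)
box(W,'pack w',(.38,.14),(.53,.42),.165,.2)
wood=p[...,0]-p[...,2]>45
box(W,'tray w',(.37,.14),(.6,.42),.017,.03,wood)
box(W,'sold',(.45,.14),(.6,.42),.035,.055)
i,p,d=grab('top'); W=cloud(i,d); p=p.astype(int)
box(W,'pack top',(.38,.14),(.53,.42),.165,.2)
box(W,'tray top',(.37,.14),(.6,.42),.017,.03,p[...,0]-p[...,2]>45)
E
```

```text
16.1667 [0.4506 0.2733 0.1875] tool y [ 9.883e-01  1.527e-01 -2.000e-04] z [-1.e-04 -7.e-04 -1.e+00] [-1.0722  0.2972  0.5478  1.9576 -0.1897  0.9375 -0.2776] [ 0.0685 -0.1114 -1.4118]
[[ 0.9883  0.1467  0.0426  0.4402]
 [ 0.1528 -0.9471 -0.2823  0.3434]
 [-0.0011  0.2855 -0.9584  0.3312]
 [ 0.      0.      0.      1.    ]]
pack w 12170 c [449.4 284.2] size [ 42.9 151.5] ang 8.8 z [0.183 0.184 0.186] [[417.0, 356.0], [440.0, 206.0], [482.0, 213.0], [459.0, 362.0]]
tray w 858 c [526.9 284.9] size [ 60.7 199.8] ang 8.6 z [0.022 0.025 0.026] [[482.0, 379.0], [512.0, 182.0], [572.0, 191.0], [542.0, 388.0]]
sold 5679 c [523.3 281.9] size [ 43.8 174.9] ang 9.3 z [0.047 0.048 0.049] [[488.0, 365.0], [516.0, 192.0], [559.0, 199.0], [531.0, 372.0]]
pack top 304 c [457.  222.8] size [39.7 69. ] ang 8.8 z [0.178 0.183 0.187] [[432.0, 254.0], [443.0, 186.0], [482.0, 192.0], [471.0, 260.0]]
tray top 142 c [483.9 279.4] size [140.4 198.1] ang 9.2 z [0.019 0.023 0.028] [[399.0, 366.0], [430.0, 170.0], [569.0, 193.0], [537.0, 388.0]]
```

View pics/w8.png

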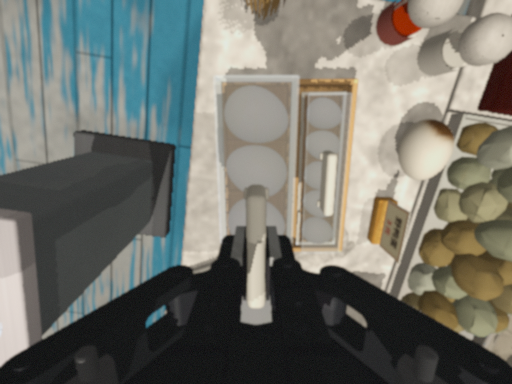

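The wrist view shows the pack at (257,160) directly over the empty bay, with sold5 at (325,170) beside it. The measured pack centre of (451, 273) matches the bay centre of (450.5, 273) in mm, and the yaws are 8.8° and 9.0°. Lowering.

Request:
send_rows(increments=[[-0.001,0,-0.02,0,0,0,0],[-0.001,0,-0.05,0,0,0,0],[-0.001,0,-0.085,0,0,0,0],[-0.001,0,-0.12,0,0,0,0],[-0.001,0,-0.15,0,0,0,0],[-0.001,0,-0.17,0,0,0,0],[-0.001,0,-0.18,0,0,0,0],[-0.001,0,-0.18,0,0,0,0]])

```text
time: 16.93
tool_pos: [0.4495, 0.2738, 0.0787]
tcp_rot: [-0.0, 0.651, 0.759, -0.001]
contact_force: [-0.0, -0.6, -0.8]
opening: 0.105
gripper_force: 47.8
```

Request:
send_rows(increments=[[0,0,-0.006,0,0,0,0],[0,0,-0.012,0,0,0,0],[0,0,-0.018,0,0,0,0],[0,0,-0.024,0,0,0,0],[0,0,-0.03,0,0,0,0],[0,0,-0.036,0,0,0,0],[0,0,-0.04,0,0,0,0],[0,0,-0.04,0,0,0,0]])

```text
time: 17.6
tool_pos: [0.4495, 0.2744, 0.055]
tcp_rot: [-0.0, 0.65, 0.76, -0.0]
contact_force: [-0.8, -0.4, -2.2]
opening: 0.107
gripper_force: 47.8
```

Request:
send_rows(increments=[[0,0,-0.002,0,0,0,0],[0,0,-0.004,0,0,0,0],[0,0,-0.005,0,0,0,0],[0,0,-0.006,0,0,0,0],[0,0,-0.007,0,0,0,0],[0,0,-0.007,0,0,0,0]])

```text
time: 18.1
tool_pos: [0.4499, 0.2746, 0.0514]
tcp_rot: [0.0, 0.65, 0.76, 0.0]
contact_force: [-0.5, 0.4, -0.5]
opening: 0.105
gripper_force: 47.9
```

Request:
send_rows(increments=[[0,0,-0.001,0,0,0,0],[0,0,-0.0015,0,0,0,0],[0,0,-0.0015,0,0,0,0]])

```text
time: 18.35
tool_pos: [0.4502, 0.2747, 0.0513]
tcp_rot: [-0.0, 0.65, 0.76, 0.0]
contact_force: [-0.6, -1.4, 5.5]
opening: 0.106
gripper_force: 48.8
```

Request:
send_rows(increments=[[0,0,0,0,0,0,0.15],[0,0,0,0,0,0,0.25],[0,0,0,0,0,0,0.35],[0,0,0,0,0,0,0.4],[0,0,0,0,0,0,0.4],[0,0,0,0,0,0,0.4]])

```text
time: 18.85
tool_pos: [0.4498, 0.2746, 0.0504]
tcp_rot: [0.0, 0.65, 0.76, -0.0]
contact_force: [-0.3, 0.2, -0.3]
opening: 0.401
gripper_force: 0.0
```

Request:
send_rows(increments=[[0,0,0.02,0,0,0,0.4],[0,0,0.06,0,0,0,0.4],[0,0,0.12,0,0,0,0.4],[0,0,0.18,0,0,0,0.4],[0,0,0.24,0,0,0,0.4],[0,0,0.3,0,0,0,0.4],[0,0,0.3,0,0,0,0.4],[0,0,0.3,0,0,0,0.4]])

```text
time: 19.52
tool_pos: [0.4511, 0.2751, 0.2334]
tcp_rot: [0.0, 0.65, 0.76, 0.003]
contact_force: [-0.4, -0.7, -1.0]
opening: 0.402
gripper_force: 0.0
```

```bash
python3 w.py w9
python3 - <<'E'
from box import *
z=np.load('w9.npz');W=z['W'];p=z['p'].astype(int)
q=box(W,'pack',(.38,.17),(.485,.39),.042,.055)
A=np.c_[q[:,:2],np.ones(len(q))];print('plane slope',np.linalg.lstsq(A,q[:,2],rcond=None)[0])
box(W,'rib',(.38,.17),(.485,.39),.06,.085)
box(W,'sold',(.48,.14),(.6,.42),.04,.055)
box(W,'soldrib',(.48,.14),(.6,.42),.06,.085)
box(W,'tray',(.37,.14),(.6,.42),.017,.03,p[...,0]-p[...,2]>45)
i,p,d=grab('top'); W=cloud(i,d)
box(W,'toggle',(.57,-.19),(.63,-.11),.207,.26)
box(W,'soldrib top',(.48,.17),(.6,.39),.06,.09)
box(W,'pack4',(.4,-.36),(.5,-.18),.025,.05)
E
```

```text
19.5167 [0.4511 0.2751 0.2334] tool y [0.9881 0.154  0.0048] z [ 0.0042  0.0044 -1.    ] [-1.1038  0.2417  0.5727  1.9074 -0.1538  1.0292 -0.3109] [-0.4447 -0.6715 -0.9951]
[[ 0.9881  0.1467  0.0471  0.4399]
 [ 0.1541 -0.9483 -0.2773  0.3445]
 [ 0.0039  0.2813 -0.9596  0.3775]
 [ 0.      0.      0.      1.    ]]
pack 4216 c [450.9 273.5] size [ 42.  174.5] ang 8.9 z [0.047 0.048 0.049] [[417.0, 356.0], [444.0, 184.0], [485.0, 191.0], [458.0, 363.0]]
plane slope [-0.0005454   0.00079215  0.04825169]
rib 425 c [450.5 274.7] size [ 8.2 62.2] ang 9.0 z [0.071 0.073 0.074] [[442.0, 305.0], [451.0, 243.0], [459.0, 245.0], [450.0, 306.0]]
sold 4094 c [510.3 280.9] size [ 76.9 174.4] ang 6.2 z [0.047 0.048 0.049] [[463.0, 363.0], [481.0, 190.0], [558.0, 198.0], [539.0, 372.0]]
soldrib 503 c [523.1 283.4] size [10.7 62.5] ang 9.0 z [0.068 0.073 0.074] [[513.0, 313.0], [523.0, 252.0], [533.0, 253.0], [523.0, 315.0]]
tray 2883 c [486.2 278.3] size [142.7 200.7] ang 9.1 z [0.024 0.025 0.026] [[400.0, 366.0], [432.0, 168.0], [573.0, 190.0], [541.0, 389.0]]
toggle 6 c [ 603.3 -145.7] size [2.8 9.5] ang 0.6 z [0.212 0.226 0.233] [[602.0, -141.0], [602.0, -151.0], [605.0, -150.0], [605.0, -141.0]]
soldrib top 35 c [522.2 278. ] size [ 6.  49.6] ang 9.9 z [0.062 0.07  0.076] [[515.0, 302.0], [524.0, 253.0], [529.0, 254.0], [521.0, 303.0]]
pack4 433 c [ 451.7 -266.4] size [140.2  41.4] ang 76.9 z [0.032 0.037 0.042] [[416.0, -330.0], [456.0, -339.0], [488.0, -203.0], [447.0, -193.0]]
```

View pics/w9.png

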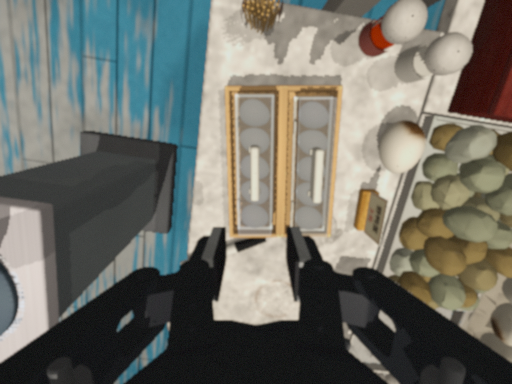

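The picture shows pack5 flat in the near bay at (254,165), with sold5 undisturbed at (314,165) and the gripper clear. Pack5's centre is within 1 mm of the bay's, its lid height is right, and the toggle is still on. Handing in.

```bash
python3 -c "
from station import close_job
print(close_job())"
```

```text
the job is handed in; nothing more can be done
None
```

The job is handed in with no verdict returned: by my measurements the lamp is on, pack5 was held still before the lenses for over 2.7 s, and it now lies flat and released in the empty bay, with sold5 and pack4 unmoved.

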